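# Tap the draw plate holder home against its hidden stop

### The arm

A 6-joint arm with a two-finger parallel gripper is mounted at the origin on the work surface. World frame = base frame: x ahead of the robot, y to its left, z up, the work surface at z = 0. Lengths are in m, angles in rad, forces in N, time in s.
With the tool pointing down it reaches from about 0.4 to 0.825 m from the base axis. Payload 7 kg.
Tool frame: the origin (TCP) lies on the centre line of the jaws, within the pads' length; the fingertips stand 11 mm ahead of it and the grasp point (between the pads) lies 8 mm behind it; z points along the fingers, y is the direction in which the jaws open and shut (so a half turn about z gives the same grasp; the last joint's range is limited). The gripper opens to 88 mm and grips with 3 to 60 N. Pads are 19 mm wide; open, the fingers measure 130 mm over their backs; the gripper's body (78 mm by 193 mm) begins 47 mm behind the grasp point.
Start: joints at [1.489, 0.359, 0.012, 0, -1.224, -0.288], TCP at [0.244, 0.629, 0.216] pointing down, gripper open.
Joint ranges: [-3.07, 3.07], [-1.43, 2.12], [-1.02, 1.25], [-3.03, 1.67], [-3.05, -0], [-3.03, 3.03]. Speed limits (rad/s): [2.39, 2.39, 3.01, 3.14, 3.14, 3.14].

### API

Orientations are given as [roll, pitch, yaw] about the fixed x, y, z axes, in that order (R = Rz(yaw) Ry(pitch) Rx(roll)).
In Python, from station import * gives the robot as it stands.
- The arm moves only by the tool play_rows, never from a script. Its argument "targets" is a list of rows, each a list of 7 numbers: the turn, a rotation vector about the world's x, y, z in rad, then the shift along the world's x, y, z in m, then the opening, from 0 (shut) to 1 (fully open). A call has 1 to 12 rows; each row shifts and turns the pose as measured when the row begins; what a row does not reach is not made up. A row lasts 1/8 s, in which the tool goes at most 62.5 mm and 10.7 degrees, less where a joint would pass 70% of its speed; a pose out of reach is approached as far as the arm can. A call is refused whole if a number of a shift passes 0.0625 or a number of a turn 0.188, either way. A call with a gripper value outside its range is refused whole. The fingers move at their own pace and stop on an object; "grip_force" is the grip in N (left out, the last holds). Time passes only in rows, so rows that do not move let the fingers close. It gives the time, the measured TCP pose, the force and the opening at its end, in the units of the state.
- get_state(): the state, without advancing time (a new reading comes with each control period).
- grab_frame(name): name is "scene" or "top" or "wrist"; returns (picture, depth): 420x560x3 uint8, blue, green, red; 420x560 float32, m along the optical axis (not along the pixel's ray), 0 where there is no reading.
- camera_params(name): a dict with "camera_matrix" (3x3 intrinsics, pixels), "extrinsics" (4x4, takes a point from world to camera coordinates); the wrist camera has in their place "hand_eye" (4x4, takes a point from camera to tool coordinates, whose origin is the TCP and whose axes are the flange's). Camera axes: x right, y up, looking along -z (the intrinsics and any distortion apply to the point x, -y, -z); pixel columns grow to the right and rows downward; lengths in m; the calibration is good to about 2 mm. A picture is of the moment at which its call begins: read the wrist's pose just before it. camera_params takes no time and is no camera call.
- job_done(): hands the job in, once; it reports no verdict.
The state is a dict: "t": time; "q": joint angles; "qd": joint speeds; "joint_efforts": joint torques, N m; "eef_pos": TCP position; "ee_rot": TCP orientation; "force": force on the tool from outside, world axes, zero at the start; "moment": the same for the moment, N m; "width": finger opening in m.
Only numpy, scipy, OpenCV 4.12 (cv2) and the standard library are available. Lean on these libraries where they do the work, as an engineer would, in place of code of your own. Each camera call takes 0.05 s, during which the arm holds its last target.

### The job

The draw plate's slide holder has to sit fully home in its grooved track, with its nose against the stop hidden under the cap: lift the silver ingot out of the groove and lay it in the empty wooden tray, then pick up the brass-headed tapper and with it nudge the holder along in at least three gentle taps, drawing the tapper clear of the holder between taps, until it goes no further. Then lay the tapper back on its rest. Do not touch the holder with the gripper, and leave everything else on the bench where it is.

Things in the scene. Friction and masses are not known exactly. Their poses are not given: they have to be found in the camera images.
- track: Fixed wooden track; origin on the bench, x along the groove to the capped end, z up. Groove floor 8 mm up, 64 mm wide; rail tops 14 mm up; 88 mm wide, x = -180 to 145 mm. A cap roofs x = 55 to 145 mm (top 60 mm up, inside 54, open to -x). A rigid stop hides in the cap, its face anywhere from x = 75 to 105 mm: find it by feel (the tapped holder stops advancing).
- slide: Draw plate holder: dark wood block 130 (x) x 61 x 40 mm, loose on the groove floor, 0.3 to 0.6 kg; a push of 2 to 8 N slides it and it stays where left. A steel plate with holes stands across it, 35 mm behind its middle, to 85 mm above its underside. Origin at the middle of its underside; x to its nose, which goes into the cap. 73 to 125 mm of travel to the stop.
- slide_back (a point): Middle of the holder's flat rear end face (130 mm behind the nose), 28 mm above the holder's underside, i.e. 36 mm above the bench: the place to tap, towards the holder's +x. The rear face is 61 mm wide and spans 8 to 48 mm above the bench.
- slide_nose (a point): Bottom middle of the holder's flat nose face (its +x end), the face that must meet the stop.
- ingot_c (a point): Centre of the silver ingot, a plain bar 40 mm long (its x axis, roughly along the groove), 20 mm wide (y), 24 mm high, 0.19 kg, standing on the groove floor between the holder's nose and the cap, so its middle starts 20 mm above the bench. Its upper 18 mm stand proud of the rails.
- tray: Fixed, empty, shallow wooden tray, outside 110 (its x) x 85 (y) x 16 mm high, walls 6 mm, floor about 6 mm thick. Origin under its centre on the bench. It stands to one side of the track or the other, the tapper's rest on the opposite side.
- tapper_grip (a point): Middle of the tapper's pale wooden handle, the place to grip it from above. The tapper is straight, 0.13 kg: handle 120 mm long (x), 20 wide (y), 22 high (z), and on its +x end a brass head, a cylinder 24 mm in diameter and 20 mm long. On its rest the handle's middle is 33 mm above the bench.
- tapper_tip (a point): Centre of the flat striking face of the tapper's brass head, 80 mm from the handle's middle along the tapper's +x axis.
- rest: Fixed dark wooden rest for the tapper. Origin on the bench under its middle; two supports, each 12 mm long, at x = -45 and +45 mm, hold the handle's underside 22 mm above the bench between cheeks 32 mm apart that rise to 36 mm. The tapper lies along the rest's x axis, its handle's middle over the origin, its head towards +x.
- tongs: Heavy brass draw tongs lying beside the track on the robot's side, about 170 x 60 x 19 mm. Bystander.
- anvil: Cast iron anvil with a horn, fixed, beyond the track, base 80 x 70 mm, 92 mm high, horn reaching 99 mm from its middle along its x axis. Bystander.
- cup: Small open steel cup, 56 mm wide, 50 mm high. Bystander.
- dapblock: Steel doming block, 50 x 50 x 45 mm. Bystander.
- file: Flat file with a wooden handle, 205 mm long, 22 mm high, lying on the bench. Bystander.
- mallet: Wooden mallet lying on the bench, about 200 mm long, head 70 mm wide and 40 mm high. Bystander.

How it is judged:
By the outcome, as a careful person would: the job done as asked, in the order asked, and still so for the second after the job is handed in, with the robot touching nothing.
It also fails if it takes over 72 s, if anything falls off the work surface, if the arm or the gripper's body presses on something with over 40 N, if the wrist force passes 120 N, or if a joint passes its speed limit or range.

## Working session

There is one attempt and no reset: what is moved stays moved. The work goes in short steps, Python scripts to look and compute and a tool call to move; the robot and the scene stay as the last step left them, time stands still between calls to the robot, and variables do not carry over. Pictures are saved under pics/ and viewed, and the job is handed in when it is done.

Besides the shell and the picture viewer there is one more tool, called after "Call:" by a JSON object that holds its "name" and its "arguments". play_rows: Moves the arm, as the interface text tells. Its arguments: {"type":"object","properties":{"targets":{"type":"array","items":{"type":"array","items":{"type":"number"}}},"grip_force":{"type":"number"}},"required":["targets"]}

```bash
ls; mkdir -p pics; cat > h.py <<'E'
from station import *
import numpy as np, cv2
def save(n,name):
    img,d=grab_frame(n); cv2.imwrite(f'pics/{name}.png',img); np.savez(f'pics/{name}.npz',img=img,d=d); return img,d
E
python3 - <<'E'
from h import *
s=get_state();print(s)
for n in('scene','top','wrist'):
    print(n,camera_params(n)); 
for n in('scene','top'): save(n,n+'0')
E
```

```text
pics
{'t': 0.0, 'q': array([ 1.48912576e+00,  3.59396338e-01,  1.10801390e-02, -3.64389678e-04,
       -1.22410440e+00, -2.88070943e-01]), 'qd': array([-1.87100633e-03, -1.01149279e-03,  1.62252462e-03, -6.15559102e-04,
       -4.25081820e-06, -9.35050503e-04]), 'joint_efforts': array([ 2.67234309e-04, -5.82714307e+01,  2.93051237e+01,  6.99689224e+00,
        6.91245645e-03, -1.57537174e-04]), 'eef_pos': array([0.2437851 , 0.62890186, 0.21512329]), 'ee_rot': array([ 3.13993798e+00, -1.33072451e-04, -3.69865489e-01]), 'force': array([ 0.06645777, -0.74954322, -0.07289793]), 'moment': array([0.07206923, 0.01803628, 0.02395725]), 'width': 0.08761959838561341}
scene {'camera_matrix': array([[463.5567934 ,   0.        , 273.08697023],
       [  0.        , 463.5567934 , 206.94980005],
       [  0.        ,   0.        ,   1.        ]]), 'extrinsics': array([[ 0.40157609,  0.91561672,  0.01956164, -0.20848873],
       [-0.61153862,  0.25218969,  0.74994725,  0.27224397],
       [ 0.681731  , -0.31312358,  0.66120834, -1.37122133],
       [ 0.        ,  0.        ,  0.        ,  1.        
[... 274 characters left out ...]
59,  0.00375183,  0.14817801, -0.5532499 ],
       [-0.14814739, -0.00742972,  0.98893738, -1.08391519],
       [ 0.        ,  0.        ,  0.        ,  1.        ]])}
wrist {'camera_matrix': array([[348.91895151,   0.        , 271.29176057],
       [  0.        , 348.91895151, 211.89606944],
       [  0.        ,   0.        ,   1.        ]]), 'hand_eye': array([[ 1.18230105e-03,  9.50799867e-01,  3.09803511e-01,
         8.51383646e-02],
       [ 9.99999129e-01, -1.30588816e-03,  1.91535166e-04,
         8.54853787e-04],
       [ 5.86680347e-04,  3.09803014e-01, -9.50800583e-01,
        -1.69539551e-01],
       [ 0.00000000e+00,  0.00000000e+00,  0.00000000e+00,
         1.00000000e+00]])}
```

View pics/scene0.png

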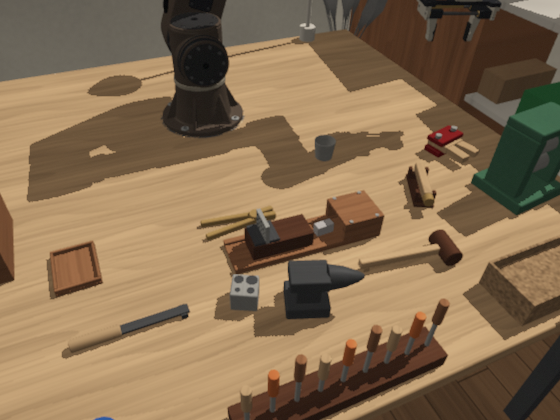

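View pics/top0.png

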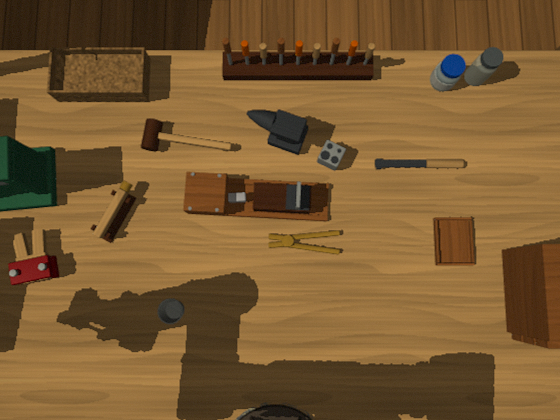

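The top view shows the track (columns 185–328, rows 172–220, cap to the left, i.e. world +y), ingot near (237,197), tapper on its rest near (117,212) and tray at (454,241). Next I zoom in.

```bash
python3 - <<'E'
import cv2,numpy as np
t=cv2.imread('pics/top0.png')
a=cv2.resize(t[165:235,175:335],None,fx=5,fy=5,interpolation=cv2.INTER_CUBIC)
cv2.imwrite('pics/ctrack.png',a)
b=cv2.resize(t[170:250,80:150],None,fx=6,fy=6,interpolation=cv2.INTER_CUBIC)
c=cv2.resize(t[205:275,425:485],None,fx=6,fy=6,interpolation=cv2.INTER_CUBIC)
c=cv2.copyMakeBorder(c,0,b.shape[0]-c.shape[0],0,0,0)
cv2.imwrite('pics/cresttray.png',np.hstack([b,c]))
s=cv2.imread('pics/scene0.png')
cv2.imwrite('pics/cscene.png',cv2.resize(s[150:270,200:440],None,fx=3.3,fy=3.3,interpolation=cv2.INTER_CUBIC))
E
```

```text
(no output)
```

View pics/ctrack.png

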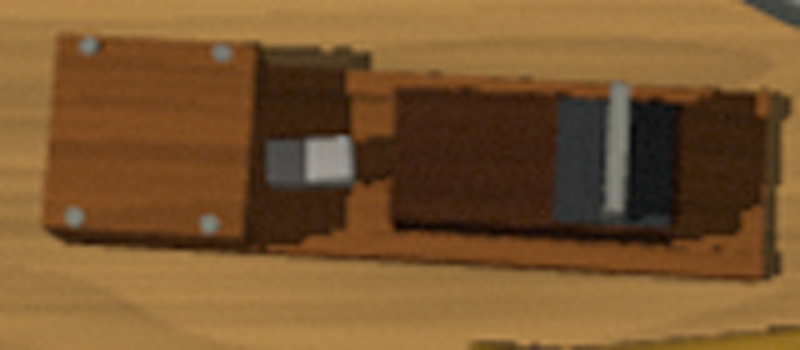

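View pics/cresttray.png

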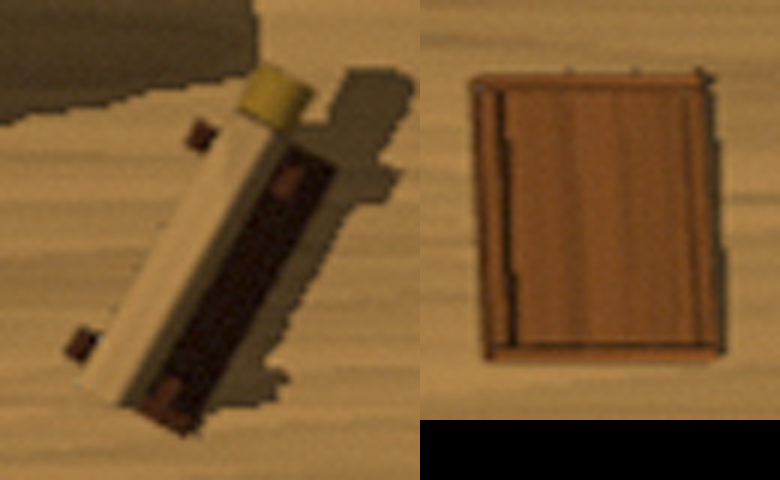

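View pics/cscene.png

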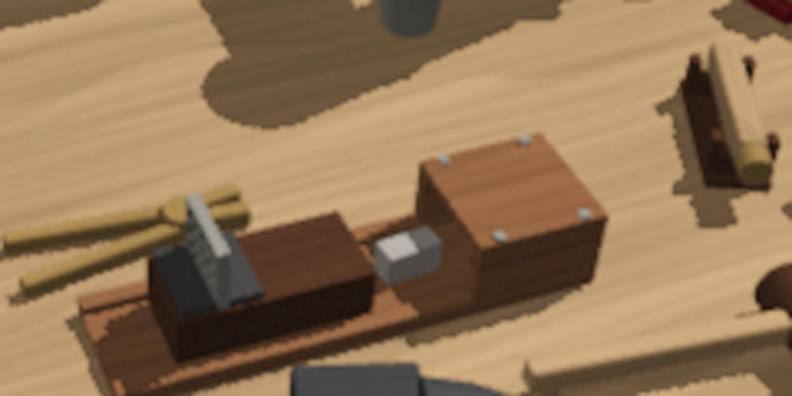

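```bash
cat >> h.py <<'E'
def ray(n,px,s=None):
    P=camera_params(n); K=P['camera_matrix']
    d=np.array([(px[0]-K[0,2])/K[0,0],-(px[1]-K[1,2])/K[1,1],-1.])
    if n=='wrist':
        from scipy.spatial.transform import Rotation as R
        H=P['hand_eye']; Rt=R.from_euler('xyz',s['ee_rot']).as_matrix()
        return Rt@H[:3,3]+s['eef_pos'], Rt@H[:3,:3]@d
    E=P['extrinsics']; return -E[:3,:3].T@E[:3,3], E[:3,:3].T@d
def onz(n,px,z,s=None):
    o,d=ray(n,px,s); return o+d*(z-o[2])/d[2]
def tri(rs):
    A=np.zeros((3,3));b=np.zeros(3)
    for o,d in rs:
        d=d/np.linalg.norm(d);M=np.eye(3)-np.outer(d,d);A+=M;b+=M@o
    p=np.linalg.solve(A,b)
    return p,[np.linalg.norm(np.cross(p-o,d/np.linalg.norm(d))) for o,d in rs]
E
python3 - <<'E'
from h import *
np.set_printoptions(precision=4,suppress=True)
def c(u,x0,y0,f): return ((u[0]+.5)/f-.5+x0,(u[1]+.5)/f-.5+y0)
T=lambda l,z:np.array([onz('top',c(u,175,165,5),z) for u in l])
cap=T([(62,37),(258,45),(245,242),(47,230)],.06);print('cap',cap,cap.mean(0))
print('trackend',T([(772,95),(765,278)],.014))
ing=T([(267,140),(350,135),(353,187),(268,187)],.032);print('ingot',ing,ing.mean(0))
print('slide',T([(395,88),(395,228),(680,235),(685,100)],.048))
tr=np.array([onz('top',c((u[0]-420,u[1]),425,205,6),.016) for u in [(472,78),(712,75),(722,355),(487,360)]]);print('tray',tr,tr.mean(0))
ta=np.array([onz('top',c(u,80,170,6),.044) for u in [(240,108),(280,133),(122,405),(78,375),(262,64),(315,95)]]);print('tap',ta,ta[:4].mean(0))
d=np.load('pics/top0.npz')['d'];s=np.load('pics/scene0.npz')['d']
print(d[100,200],d[197,237],d[197,210],d[241,454],d[215,113])
# scene/top triangulation: cap corner, ingot
f=3.3
def sc(u): return ((u[0]+.5)/f-.5+200,(u[1]+.5)/f-.5+150)
print(tri([ray('top',c((62,37),175,165,5)),ray('scene',sc((605,215)))]))
print(tri([ray('top',c((245,242),175,165,5)),ray('scene',sc((420,162)))]))
E
```

```text
cap [[0.6289 0.1996 0.06  ]
 [0.6255 0.1113 0.06  ]
 [0.5361 0.1153 0.06  ]
 [0.5412 0.2035 0.06  ]] [0.5829 0.1574 0.06  ]
trackend [[ 0.6125 -0.1239  0.014 ]
 [ 0.5266 -0.1197  0.014 ]]
ingot [[0.5872 0.1094 0.032 ]
 [0.5896 0.0714 0.032 ]
 [0.5655 0.0697 0.032 ]
 [0.5654 0.1085 0.032 ]] [0.5769 0.0897 0.032 ]
slide [[ 0.6084  0.0501  0.048 ]
 [ 0.5444  0.0494  0.048 ]
 [ 0.5417 -0.0785  0.048 ]
 [ 0.6034 -0.0811  0.048 ]]
tray [[ 0.5334 -0.3624  0.016 ]
 [ 0.5349 -0.4542  0.016 ]
 [ 0.4283 -0.4522  0.016 ]
 [ 0.426  -0.3635  0.016 ]] [ 0.4806 -0.4081  0.016 ]
tap [[0.5957 0.355  0.044 ]
 [0.5862 0.3393 0.044 ]
 [0.4828 0.3933 0.044 ]
 [0.494  0.4104 0.044 ]
 [0.6127 0.3475 0.044 ]
 [0.6008 0.3267 0.044 ]] [0.5397 0.3745 0.044 ]
1.204266 1.1399593 1.1103475 1.1456027 1.1286528
(array([0.629 , 0.1999, 0.0608]), [np.float64(0.00046441457878456944), np.float64(0.00046441457878461725)])
(array([0.5369, 0.1167, 0.0591]), [np.float64(0.0013630175810492107), np.float64(0.0013630175810491623)])
```

Call:
{"name": "play_rows", "arguments": {"targets": [[0,0,-0.104,0.028,-0.045,0,0.6],[0,0,-0.104,0.028,-0.045,0,0.6],[0,0,-0.104,0.028,-0.045,0,0.6],[0,0,-0.104,0.028,-0.045,0,0.6],[0,0,-0.104,0.028,-0.045,0,0.6],[0,0,-0.104,0.028,-0.045,0,0.6],[0,0,-0.104,0.028,-0.045,0,0.6],[0,0,-0.104,0.028,-0.045,0,0.6],[0,0,-0.104,0.028,-0.045,0,0.6],[0,0,-0.104,0.028,-0.045,0,0.6],[0,0,-0.104,0.028,-0.045,0,0.6],[0,0,-0.104,0.028,-0.045,0,0.6]], "grip_force": 25}}

```text
t: 1.6
eef_pos: [0.5839, 0.0721, 0.2106]
ee_rot: [3.134, -0.002, -1.652]
force: [-0.6, 0.9, 1.1]
width: 0.0526
```

```bash
python3 - <<'E'
from h import *
np.set_printoptions(precision=4,suppress=True)
d=np.load('pics/top0.npz')['d']
def P(u,v):
    o,r=ray('top',(u,v)); return o+r*d[v,u]
# region listing of high points near track
vv,uu=np.mgrid[85:260,170:350]
pts=np.array([P(u,v) for v,u in zip(vv.ravel(),uu.ravel())])
reg=pts[(pts[:,0]>.63)&(pts[:,2]>.03)]
for lo in np.arange(-.16,.12,.02):
    m=reg[(reg[:,1]>=lo)&(reg[:,1]<lo+.02)]
    if len(m): print('y%.2f'%lo,'minx %.3f maxz %.3f'%(m[:,0].min(),m[:,2].max()), 'minx for z>.07', m[m[:,2]>.07][:,0].min() if (m[:,2]>.07).any() else None)
print(P(540,300),P(510,270))
E
```

```text
Traceback (most recent call last):
  File "h.py", line 6, in ray
    P=camera_params(n); K=P['camera_matrix']
ValueError: time passes only in moves, steps and waits
```

```bash
python3 - <<'E'
s=open('h.py').read()
s=s.replace("def ray(","_C={}\ndef cp(n):\n    if n not in _C: _C[n]=camera_params(n)\n    return _C[n]\ndef ray(",1).replace("    P=camera_params(n);","    P=cp(n);")
open('h.py','w').write(s)
E
python3 - <<'E'
from h import *
np.set_printoptions(precision=4,suppress=True)
s=get_state(); print(s['eef_pos'],s['ee_rot'],s['q'],s['t'])
save('wrist','w1'); 
import pickle; pickle.dump(s,open('pics/w1.pkl','wb'))
d=np.load('pics/top0.npz')['d']
def P(u,v):
    o,r=ray('top',(u,v)); return o+r*d[v,u]
vv,uu=np.mgrid[85:260,170:350]
pts=np.array([P(u,v) for v,u in zip(vv.ravel(),uu.ravel())])
reg=pts[(pts[:,0]>.63)&(pts[:,2]>.03)]
for lo in np.arange(-.16,.12,.02):
    m=reg[(reg[:,1]>=lo)&(reg[:,1]<lo+.02)]
    if len(m): print('y%.2f'%lo,'minx %.3f maxz %.3f'%(m[:,0].min(),m[:,2].max()), 'minx for z>.07', m[m[:,2]>.07][:,0].min() if (m[:,2]>.07).any() else None)
print(P(540,300),P(510,270))
E
```

```text
[0.5839 0.0721 0.2106] [ 3.1338 -0.0017 -1.652 ] [ 0.4532  0.226  -0.1856 -0.0027 -1.1668 -0.5334] 1.6
y-0.16 minx 0.655 maxz 0.050 minx for z>.07 None
y-0.14 minx 0.647 maxz 0.052 minx for z>.07 None
y-0.12 minx 0.655 maxz 0.051 minx for z>.07 None
y-0.10 minx 0.665 maxz 0.047 minx for z>.07 None
y-0.08 minx 0.712 maxz 0.096 minx for z>.07 0.7225264992626278
y-0.06 minx 0.688 maxz 0.099 minx for z>.07 0.6926366949880575
y-0.04 minx 0.691 maxz 0.099 minx for z>.07 0.6969274536968956
y-0.02 minx 0.697 maxz 0.098 minx for z>.07 0.7035517492383885
y-0.00 minx 0.705 maxz 0.103 minx for z>.07 0.7112254511774636
y0.02 minx 0.715 maxz 0.101 minx for z>.07 0.7252469045513159
y0.04 minx 0.734 maxz 0.095 minx for z>.07 0.734216284808056
y0.06 minx 0.751 maxz 0.084 minx for z>.07 0.7508024544138127
y0.10 minx 0.693 maxz 0.034 minx for z>.07 None
y0.12 minx 0.695 maxz 0.037 minx for z>.07 None
[ 0.3531 -0.5181  0.1624] [ 0.4139 -0.5177  0.0441]
```

View pics/w1.png

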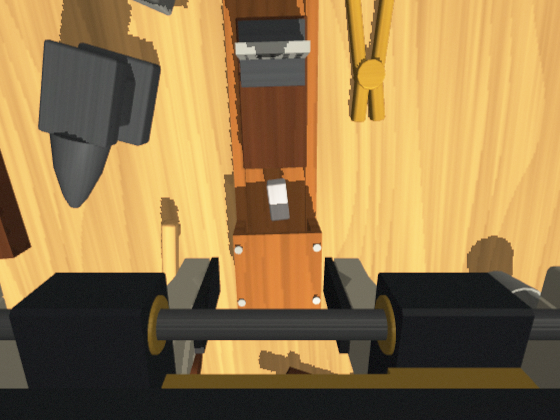

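The wrist view shows the ingot at about (278,200), tilted a few degrees to the track, with nose edge at row 167 and cap edge at row 234. Zooming for corners.

```bash
python3 - <<'E'
import cv2
t=cv2.imread('pics/w1.png')
cv2.imwrite('pics/cw1.png',cv2.resize(t[155:245,220:330],None,fx=6,fy=6,interpolation=cv2.INTER_CUBIC))
E
```

```text
(no output)
```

View pics/cw1.png

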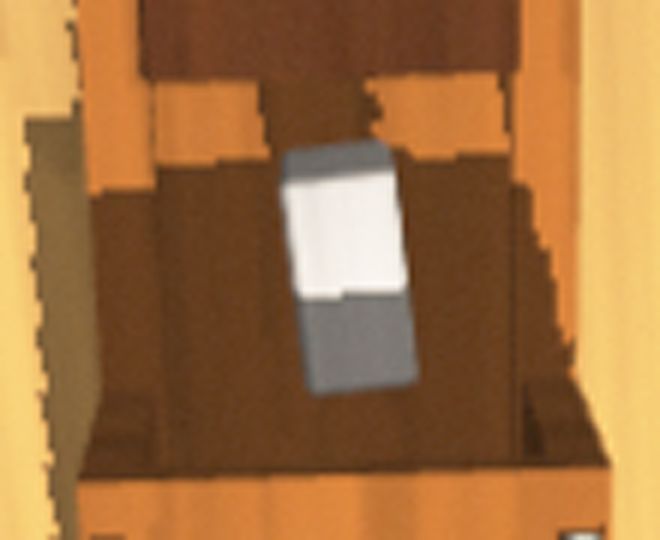

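```bash
python3 - <<'E'
from h import *
import pickle
np.set_printoptions(precision=4,suppress=True)
s=pickle.load(open('pics/w1.pkl','rb'))
c=lambda u:((u[0]+.5)/6-.5+220,(u[1]+.5)/6-.5+155)
I=[(281,187),(393,174),(418,380),(312,394)]
p=np.array([onz('wrist',c(u),.032,s) for u in I]);print(p,p.mean(0))
e=p[3]-p[0]+p[2]-p[1];print(np.degrees(np.arctan2(e[1],e[0])),np.linalg.norm(e)/2)
e=p[1]-p[0]+p[2]-p[3];print(np.degrees(np.arctan2(e[1],e[0])),np.linalg.norm(e)/2)
cc=lambda u:((u[0]+.5)/5-.5+175,(u[1]+.5)/5-.5+165)
for a,b in zip([I[2],I[1],I[0],I[3]],[(267,140),(350,135),(353,187),(268,187)]):
    print(tri([ray('wrist',c(a),s),ray('top',cc(b))]))
print(onz('wrist',c((80,480)),.06,s),onz('wrist',c((607,466)),.06,s))
print(onz('wrist',c((140,78)),.048,s),onz('wrist',c((520,68)),.048,s))
E
```

```text
[[0.5878 0.0715 0.032 ]
 [0.5686 0.0708 0.032 ]
 [0.5668 0.1082 0.032 ]
 [0.5856 0.1093 0.032 ]] [0.5772 0.09   0.032 ]
93.16508122938538 0.03766107705592358
-177.3231031604375 0.019032787268758993
(array([0.5739, 0.0999, 0.0722]), [np.float64(0.00790218437234052), np.float64(0.007902184372340429)])
(array([0.5744, 0.0618, 0.0917]), [np.float64(0.00673343892576939), np.float64(0.006733438925769306)])
(array([ 0.5821,  0.0793, -0.0244]), [np.float64(0.00930544169164953), np.float64(0.009305441691649602)])
(array([ 0.5787,  0.1165, -0.0023]), [np.float64(0.00883680808119166), np.float64(0.008836808081191722)])
[0.6241 0.1113 0.06  ] [0.5377 0.1159 0.06  ]
[0.6084 0.0479 0.048 ] [0.5476 0.0513 0.048 ]
```

Call:
{"name": "play_rows", "arguments": {"targets": [[0,-0.004,0.07,-0.0034,0.009,-0.02,0.5],[0,-0.004,0.07,-0.0034,0.009,-0.03,0.5],[0,0,0,0,0,-0.04,0.5],[0,0,0,0,0,-0.03,0.5],[0,0,0,0,0,0,0.5]]}}

```text
t: 2.28
eef_pos: [0.5789, 0.0825, 0.0856]
ee_rot: [3.14, -0.004, -1.521]
force: [-0.5, 0.5, -0.3]
width: 0.044
```

```bash
python3 - <<'E'
from h import *
import pickle
np.set_printoptions(precision=4,suppress=True)
s=get_state();print(s['eef_pos'],s['ee_rot'],s['t'])
s1=pickle.load(open('pics/w1.pkl','rb'))
c=lambda u:((u[0]+.5)/6-.5+220,(u[1]+.5)/6-.5+155)
I=[(281,187),(393,174),(418,380),(312,394)]
cc=lambda u:((u[0]+.5)/5-.5+175,(u[1]+.5)/5-.5+165)
for a,b in zip([I[3],I[0],I[1],I[2]],[(267,140),(350,135),(353,187),(268,187)]):
    print(tri([ray('wrist',c(a),s1),ray('top',cc(b))]))
save('wrist','w2');pickle.dump(s,open('pics/w2.pkl','wb'))
E
```

```text
[0.5789 0.0825 0.0856] [ 3.1396 -0.0042 -1.5212] 2.275
(array([0.586 , 0.1087, 0.035 ]), [np.float64(0.000747592631293042), np.float64(0.0007475926312930138)])
(array([0.5881, 0.0705, 0.0379]), [np.float64(0.0006629706515372576), np.float64(0.000662970651537478)])
(array([0.5674, 0.0711, 0.0261]), [np.float64(0.0014003248133770364), np.float64(0.0014003248133770843)])
(array([0.5662, 0.1091, 0.0286]), [np.float64(0.0003909021557176309), np.float64(0.00039090215571763946)])
```

View pics/w2.png

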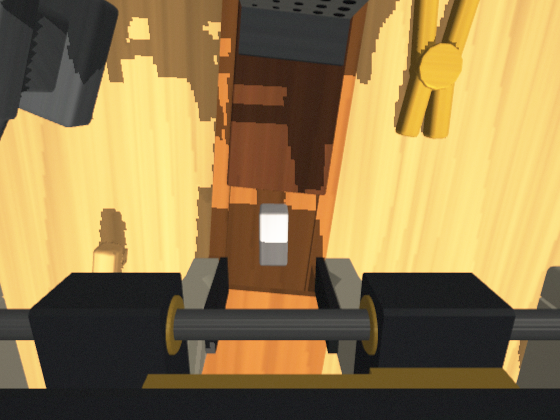

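Call:
{"name": "play_rows", "arguments": {"targets": [[0,0,0.006,-0.0018,0.0075,-0.01,0.5],[0,0,0,0,0,-0.025,0.5],[0,0,0,0,0,-0.02,0.5],[0,0,0,0,0,0,0.5]]}}

```text
t: 2.82
eef_pos: [0.5812, 0.0934, 0.0353]
ee_rot: [-3.133, -0.0, -1.513]
force: [0.9, 0.8, 0.6]
width: 0.0436
```

Call:
{"name": "play_rows", "arguments": {"targets": [[0,0.006,0,-0.004,-0.0033,-0.003,0.5],[0,0,0,0,0,-0.004,0.5],[0,0,0,0,0,0,0.5]]}}

```text
t: 3.2
eef_pos: [0.5785, 0.091, 0.0307]
ee_rot: [-3.135, 0.001, -1.512]
force: [-0.0, -0.4, -0.0]
width: 0.0439
```

Call:
{"name": "play_rows", "arguments": {"targets": [[0,0.003,0,-0.0014,-0.001,-0.003,0.5],[0,0,0,0,0,0,0.5],[0,0,0,0,0,0,0.1],[0,0,0,0,0,0,0.1],[0,0,0,0,0,0,0.1],[0,0,0,0,0,0,0.1]]}}

```text
t: 3.95
eef_pos: [0.5775, 0.09, 0.0282]
ee_rot: [-3.137, 0.002, -1.512]
force: [0.1, 0.6, 0.4]
width: 0.0112
```

```bash
python3 - <<'E'
from h import *
save('wrist','w3');save('scene','s3')
s=get_state();print(s['width'],s['force'])
t=cv2.imread('pics/s3.png');cv2.imwrite('pics/cs3.png',cv2.resize(t[120:260,220:420],None,fx=3.5,fy=3.5,interpolation=cv2.INTER_CUBIC))
E
```

```text
0.009595970849367575 [-0.4385394  -0.64644693  0.71159925]
```

View pics/w3.png

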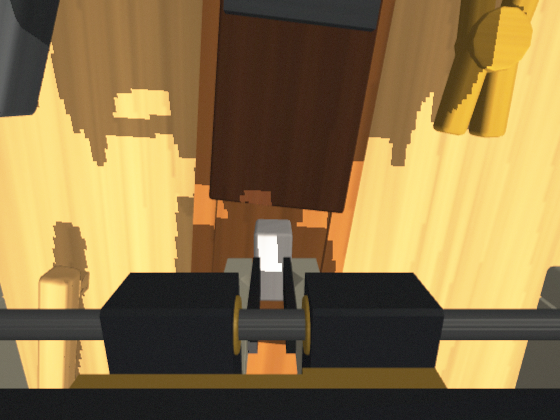

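View pics/cs3.png

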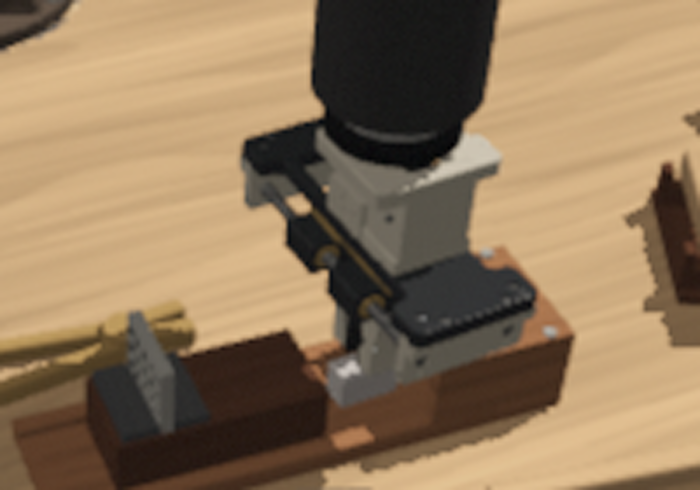

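```bash
python3 - <<'E'
from h import *
np.set_printoptions(precision=4,suppress=True)
s=get_state();print(s['eef_pos'],s['t'])
d=np.load('pics/w3.npz')['d']
for v in (230,250,270,290,305):
    for u in range(220,330,8):
        o,r=ray('wrist',(u,v),s);p=o+r*d[v,u];print('%.3f,%.3f,%.3f'%tuple(p),end=' ')
    print()
t=cv2.imread('pics/w3.png');cv2.imwrite('pics/cw3.png',cv2.resize(t[210:360,200:340],None,fx=4,fy=4,interpolation=cv2.INTER_CUBIC))
E
```

```text
[0.5775 0.09   0.0282] 4.05
0.608,0.079,0.008 0.603,0.079,0.009 0.599,0.078,0.009 0.594,0.078,0.009 0.590,0.078,0.008 0.585,0.070,0.029 0.581,0.070,0.028 0.576,0.070,0.028 0.572,0.069,0.029 0.566,0.077,0.009 0.562,0.076,0.010 0.557,0.076,0.008 0.553,0.075,0.010 0.548,0.076,0.008 
0.608,0.092,0.009 0.603,0.091,0.009 0.598,0.091,0.010 0.594,0.091,0.008 0.589,0.091,0.008 0.584,0.079,0.032 0.580,0.079,0.034 0.576,0.079,0.032 0.572,0.078,0.034 0.565,0.089,0.009 0.561,0.088,0.010 0.556,0.088,0.010 0.551,0.089,0.008 0.547,0.087,0.011 
0.608,0.104,0.010 0.598,0.079,0.057 0.594,0.079,0.057 0.590,0.078,0.058 0.587,0.080,0.055 0.583,0.086,0.042 0.579,0.090,0.033 0.575,0.091,0.032 0.572,0.079,0.054 0.569,0.079,0.054 0.565,0.077,0.057 0.562,0.076,0.058 0.558,0.077,0.057 0.546,0.098,0.015 
0.592,0.051,0.120 0.590,0.051,0.120 0.589,0.053,0.116 0.589,0.078,0.075 0.586,0.080,0.072 0.583,0.095,0.046 0.579,0.103,0.032 0.574,0.101,0.034 0.572,0.086,0.059 0.570,0.078,0.072 0.567,0.077,0.074 0.570,0.051,0.118 0.568,0.050,0.120 0.566,0.049,0.120 
0.591,0.051,0.127 0.590,0.051,0.126 0.588,0.054,0.122 0.588,0.078,0.085 0.585,0.080,0.082 0.582,0.127,0.009 0.577,0.128,0.008 0.573,0.126,0.010 0.572,0.093,0.061 0.570,0.079,0.083 0.567,0.077,0.084 0.570,0.053,0.121 0.569,0.050,0.127 0.567,0.050,0.126
```

View pics/cw3.png

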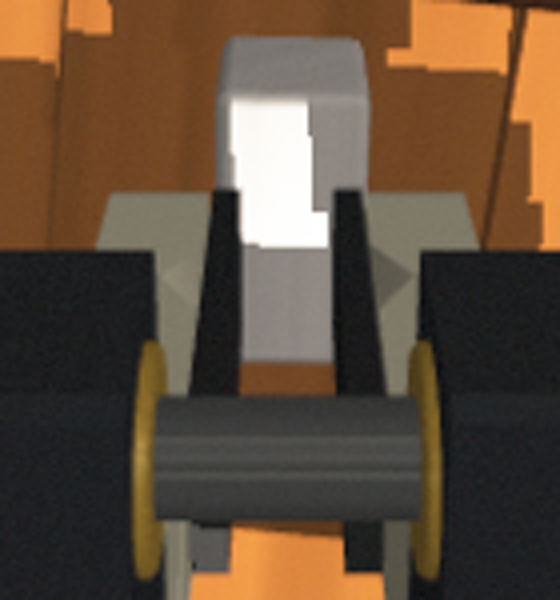

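```bash
python3 - <<'E'
from h import *
np.set_printoptions(precision=4,suppress=True)
for cam,f in(('scene','s3'),):
    d=np.load(f'pics/{f}.npz')['d']
    for v in range(206,240,2):
        print(v,end=' ')
        for u in range(310,346,3):
            o,r=ray(cam,(u,v));p=o+r*d[v,u];print('%.3f,%.3f,%.3f'%tuple(p),end=' ')
        print()
t=cv2.imread('pics/s3.png');cv2.imwrite('pics/ccs3.png',cv2.resize(t[190:245,300:360],None,fx=12,fy=10,interpolation=cv2.INTER_CUBIC))
E
```

```text
206 0.488,0.107,0.002 0.490,0.114,0.001 0.560,0.079,0.069 0.608,0.055,0.117 0.617,0.056,0.124 0.621,0.061,0.125 0.621,0.068,0.123 0.618,0.076,0.118 0.650,0.062,0.148 0.652,0.066,0.149 0.653,0.072,0.148 0.658,0.076,0.150 
208 0.493,0.104,0.001 0.498,0.109,0.003 0.559,0.079,0.064 1.185,-0.307,0.707 0.620,0.055,0.121 0.621,0.062,0.120 0.626,0.065,0.122 0.617,0.077,0.112 0.653,0.060,0.147 0.656,0.064,0.148 0.658,0.069,0.148 0.661,0.074,0.149 
210 0.500,0.101,0.001 0.503,0.107,0.002 0.564,0.077,0.062 0.567,0.083,0.063 0.619,0.056,0.115 0.618,0.064,0.112 0.632,0.062,0.124 0.634,0.067,0.123 0.659,0.056,0.148 0.663,0.060,0.150 0.662,0.067,0.147 0.668,0.070,0.150 
212 0.506,0.097,0.002 0.510,0.103,0.003 0.562,0.079,0.055 0.569,0.082,0.060 0.573,0.087,0.061 0.594,0.080,0.081 0.604,0.080,0.089 0.638,0.065,0.123 0.660,0.056,0.144 0.667,0.058,0.149 0.669,0.063,0.149 0.670,0.068,0.149 
214 0.512,0.094,0.002 0.514,0.101,0.001 0.562,0.079,0.049 0.571,0.081,0.056 0.577,0.085,0.059 0.593,0.081,0.074 0.602,0.083,0.081 0.642,0.062,0.122 0.660,0.057,0.138 0.669,0.057,0.146 0.676,0.059,0.151 0.676,0.065,0
[... 1957 characters left out ...]
 0.595,0.124,0.009 0.619,0.114,0.034 
234 0.608,0.042,0.046 0.608,0.049,0.043 0.581,0.073,0.010 0.590,0.075,0.017 0.589,0.083,0.012 0.591,0.089,0.012 0.590,0.098,0.008 0.595,0.102,0.011 0.596,0.108,0.010 0.599,0.114,0.010 1.185,-0.307,0.707 0.621,0.114,0.030 
236 0.609,0.042,0.041 0.610,0.048,0.039 0.588,0.069,0.011 0.588,0.076,0.008 0.592,0.081,0.010 0.595,0.087,0.010 0.597,0.093,0.010 0.600,0.099,0.010 0.600,0.106,0.008 0.603,0.112,0.008 0.607,0.117,0.010 0.620,0.115,0.023 
238 0.608,0.043,0.034 0.609,0.049,0.033 0.593,0.067,0.010 0.596,0.072,0.011 0.598,0.079,0.010 0.599,0.085,0.009 0.603,0.090,0.011 0.605,0.096,0.010 0.607,0.102,0.010 0.613,0.105,0.014 0.617,0.110,0.016 0.624,0.113,0.022
```

View pics/ccs3.png

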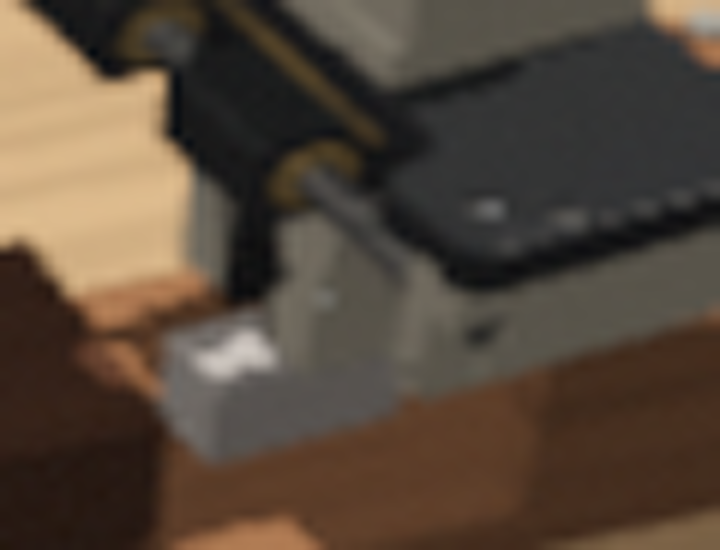

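Call:
{"name": "play_rows", "arguments": {"targets": [[0,0,0,0,0,0,0.5],[0,0,0,0,0,0,0.5],[0,0,0,0,0,0,0.5],[0,0,0,0,0,-0.01,0.5],[0,0,0,0,0,-0.01,0.5],[0,0,0,0,0,0,0.5]]}}

```text
t: 4.8
eef_pos: [0.5771, 0.0899, 0.0063]
ee_rot: [-3.138, 0.002, -1.512]
force: [0.7, -0.2, 0.0]
width: 0.0439
```

Call:
{"name": "play_rows", "arguments": {"targets": [[0,0,0,0,0,-0.004,0.5],[0,0,0,0,0,0,0.5],[0,0,0,0,0,0,0.1],[0,0,0,0,0,0,0.1],[0,0,0,0,0,0,0.1],[0,0,0,0,0,0,0.1]]}}

```text
t: 5.55
eef_pos: [0.5778, 0.0901, 0.0038]
ee_rot: [-3.137, 0.001, -1.511]
force: [-0.4, 0.5, 1.9]
width: 0.02
```

```bash
python3 - <<'E'
from h import *
np.set_printoptions(precision=4,suppress=True)
s=get_state();print(s['eef_pos'],s['width'],s['force'])
a,_=save('wrist','w4');t,_=save('scene','s4')
x=cv2.resize(t[180:250,290:370],None,fx=5,fy=5,interpolation=cv2.INTER_CUBIC)
y=cv2.resize(a[190:307,200:340],None,fx=3,fy=3)[:350]
cv2.imwrite('pics/c4.png',np.hstack([x,y]))
E
```

```text
[0.5778 0.0901 0.0038] 0.020006208019678864 [-0.3658  0.4681  1.9249]
```

View pics/c4.png

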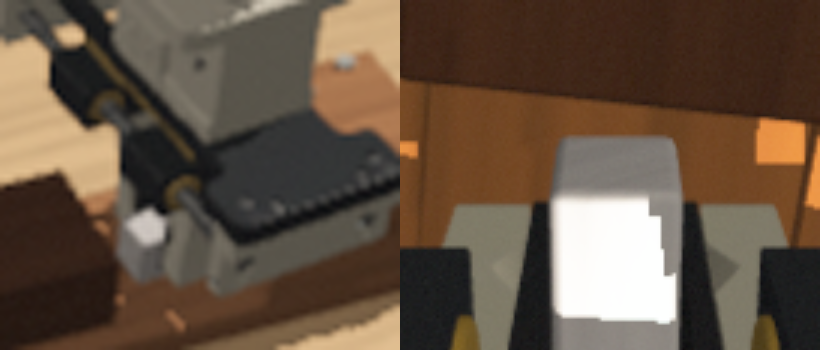

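Gripped (width 20 mm; the fingertips actually sit about 15 mm above the reported TCP rather than 11 mm below, found by depth). Lifting and carrying.

Call:
{"name": "play_rows", "arguments": {"targets": [[0,0,0,0,0,0.02,0.1],[0,0,0,0,0,0.03,0.1],[0,0,0,0,0,0.04,0.1],[0,0,0,0,0,0.04,0.1],[0,0,0,-0.005,-0.02,0.01,0.1],[0,0,-0.01,-0.01,-0.045,0,0.1],[0,0,-0.01,-0.01,-0.045,0,0.1],[0,0,-0.01,-0.01,-0.045,0,0.1],[0,0,-0.01,-0.01,-0.045,0,0.1],[0,0,-0.01,-0.01,-0.045,0,0.1],[0,0,-0.01,-0.01,-0.045,0,0.1],[0,0,0,-0.01,-0.045,0,0.1]]}}

```text
t: 7.15
eef_pos: [0.4897, -0.2559, 0.1371]
ee_rot: [3.13, 0.002, -1.572]
force: [0.6, 0.5, -1.7]
width: 0.0202
```

Call:
{"name": "play_rows", "arguments": {"targets": [[0,0,0,-0.003,-0.04,0,0.1],[0,0,0,-0.003,-0.04,0,0.1],[0,0,0,-0.003,-0.04,-0.01,0.1],[0,0,0,0,-0.025,-0.03,0.1],[0,0,0,0,0,-0.03,0.1],[0,0,0,0,0,0,0.1]]}}

```text
t: 7.9
eef_pos: [0.4694, -0.4092, 0.0572]
ee_rot: [3.12, 0.009, -1.582]
force: [0.3, 0.1, -1.2]
width: 0.0197
```

```bash
python3 - <<'E'
from h import *
np.set_printoptions(precision=4,suppress=True)
s=get_state();print(s['eef_pos'],s['ee_rot'],s['width'],s['force'])
a,d=save('wrist','w5')
o=[onz('wrist',p,.016,s) for p in [(200,200),(350,200)]];print(o)
E
```

```text
[ 0.4694 -0.4092  0.0572] [ 3.1197  0.0086 -1.5817] 0.01970636579412681 [ 0.2767  0.1015 -1.1929]
[array([ 0.513 , -0.4342,  0.016 ]), array([ 0.4188, -0.4327,  0.016 ])]
```

View pics/w5.png

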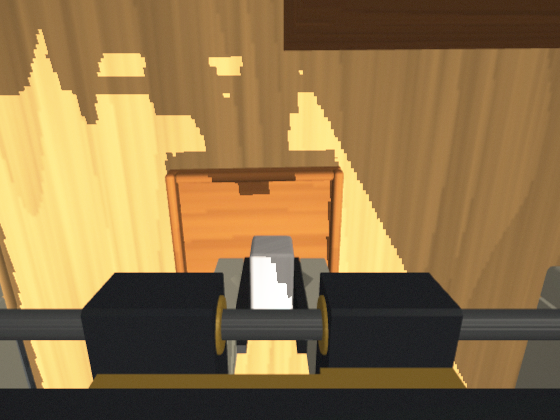

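Call:
{"name": "play_rows", "arguments": {"targets": [[-0.009,-0.02,0.01,0.011,0.001,-0.01,0.1],[0,0,0,0,0,-0.02,0.1],[0,0,0,0,0,-0.015,0.1],[0,0,0,0,0,0,0.1]]}}

```text
t: 8.45
eef_pos: [0.484, -0.4093, 0.0176]
ee_rot: [-3.136, -0.005, -1.568]
force: [-0.2, -0.3, -1.0]
width: 0.0196
```

Call:
{"name": "play_rows", "arguments": {"targets": [[0.003,0.003,0,-0.003,0.001,-0.009,0.1],[0,0,0,0,0,-0.004,0.1],[0,0,0,0,0,0,0.1]]}}

```text
t: 8.82
eef_pos: [0.4818, -0.4087, 0.0057]
ee_rot: [-3.137, -0.003, -1.567]
force: [-0.1, 0.2, -1.5]
width: 0.0199
```

Call:
{"name": "play_rows", "arguments": {"targets": [[0,0,0,0,0,-0.002,0.1],[0,0,0,0,0,-0.002,0.1],[0,0,0,0,0,0,0.1]]}}

```text
t: 9.2
eef_pos: [0.4822, -0.409, 0.0021]
ee_rot: [-3.136, -0.004, -1.567]
force: [-0.3, -0.4, -1.9]
width: 0.0193
```

Call:
{"name": "play_rows", "arguments": {"targets": [[0,0,0,0,0,-0.0015,0.1],[0,0,0,0,0,-0.001,0.1],[0,0,0,0,0,0,0.1]]}}

```text
t: 9.57
eef_pos: [0.4824, -0.4091, 0.0022]
ee_rot: [-3.135, -0.005, -1.567]
force: [0.2, -0.4, -2.1]
width: 0.0198
```

Call:
{"name": "play_rows", "arguments": {"targets": [[0,0,0,0,0,-0.003,0.1],[0,0,0,0,0,0,0.1]]}}

```text
t: 9.82
eef_pos: [0.4829, -0.4096, 0.0022]
ee_rot: [-3.134, -0.006, -1.565]
force: [0.6, -0.4, -1.6]
width: 0.0196
```

Call:
{"name": "play_rows", "arguments": {"targets": [[0,0,0,0,0,0,0.35],[0,0,0,0,0,0,0.42],[0,0,0,0,0,0,0.42],[0,0,0,0,0,0,0.42]]}}

```text
t: 10.32
eef_pos: [0.4833, -0.4098, 0.0017]
ee_rot: [-3.134, -0.007, -1.565]
force: [-0.0, -0.0, -0.3]
width: 0.0369
```

Call:
{"name": "play_rows", "arguments": {"targets": [[0,0,0,0,0,0.03,0.42],[0,0,0,0,0,0.05,0.42],[0,0,0,0,0,0.05,0.5],[0,0,0,0,0.02,0.02,0.5],[0,0,-0.13,0.004,0.05,0.01,0.5],[0,0,-0.13,0.004,0.055,0,0.5],[0,0,-0.13,0.004,0.055,0,0.5],[0,0,-0.13,0.004,0.055,0,0.5],[0,0,-0.13,0.004,0.055,0,0.5],[0,0,-0.13,0.004,0.055,0,0.5],[0,0,-0.13,0.004,0.055,0,0.5],[0,0,-0.13,0.004,0.055,0,0.5]]}}

```text
t: 11.82
eef_pos: [0.5134, 0.0559, 0.1663]
ee_rot: [-3.133, -0.002, -2.645]
force: [1.4, -0.4, 0.4]
width: 0.0439
```

```bash
python3 - <<'E'
from h import *
t,_=save('top','t6')
cv2.imwrite('pics/c6.png',np.hstack([cv2.resize(t[200:280,420:490],None,fx=5,fy=5,interpolation=cv2.INTER_CUBIC),cv2.resize(t[170:250,80:150],None,fx=5,fy=5,interpolation=cv2.INTER_CUBIC)]))
print(get_state()['q'])
E
```

```text
[ 0.50323382  0.13878519 -0.40821482  0.00937179 -1.02359254 -1.59041647]
```

View pics/c6.png

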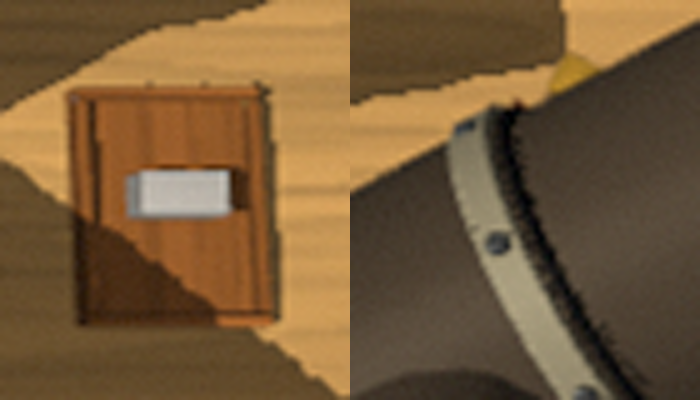

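The ingot lies flat in the tray (crop (180,193)). On to the tapper.

Call:
{"name": "play_rows", "arguments": {"targets": [[0,0,-0.14,0.004,0.043,0,0.5],[0,0,-0.14,0.004,0.043,0,0.5],[0,0,-0.14,0.004,0.043,0,0.5],[0,0,-0.14,0.004,0.043,0,0.5],[0,0,-0.14,0.004,0.043,0,0.5],[0,0,-0.12,0.003,0.03,-0.01,0.5],[0,0,-0.08,0,0.01,-0.02,0.5],[0,0,0,0,0,0,0.5]]}}

```text
t: 12.88
eef_pos: [0.5369, 0.3269, 0.1353]
ee_rot: [-3.133, 0.001, 2.706]
force: [-0.6, -0.2, 0.4]
width: 0.044
```

```bash
python3 - <<'E'
from h import *
import pickle
s=get_state();print(s['eef_pos'],s['ee_rot'],s['q'])
save('wrist','w7');pickle.dump(s,open('pics/w7.pkl','wb'))
E
```

```text
[0.53691948 0.32689842 0.13528451] [-3.13345609e+00  1.03055305e-03  2.70630939e+00] [ 0.85904223  0.34753656 -0.19972346  0.00374461 -1.0310857  -2.86706245]
```

View pics/w7.png

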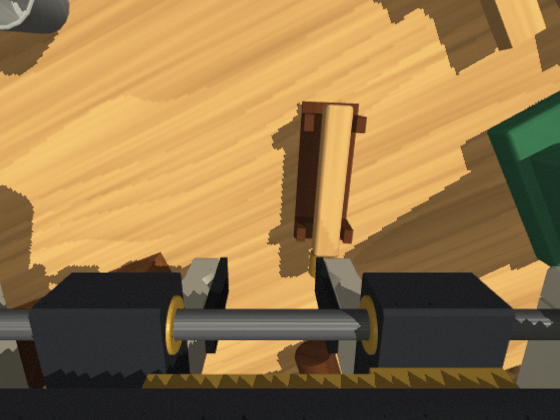

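```bash
python3 - <<'E'
import cv2
t=cv2.imread('pics/w7.png')
cv2.imwrite('pics/cw7.png',cv2.resize(t[95:285,280:380],None,fx=3.1*1.6,fy=3.1,interpolation=cv2.INTER_CUBIC))
E
```

```text
(no output)
```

View pics/cw7.png

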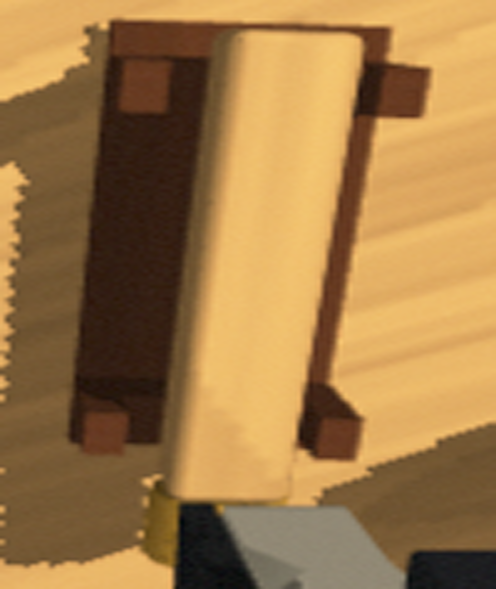

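```bash
python3 - <<'E'
from h import *
import pickle
np.set_printoptions(precision=4,suppress=True)
s=pickle.load(open('pics/w7.pkl','rb'))
c=lambda u:((u[0]+.5)/4.96-.5+280,(u[1]+.5)/3.1-.5+95)
q=[c(u) for u in [(220,42),(362,42),(292,497),(168,493)]]
p=np.array([onz('wrist',u,.044,s) for u in q]);print(p,p.mean(0))
e=p[3]-p[0]+p[2]-p[1];print(np.degrees(np.arctan2(e[1],e[0])),np.linalg.norm(e)/2,np.linalg.norm(p[0]-p[1]),np.linalg.norm(p[2]-p[3]))
t=lambda u:((u[0]+.5)/6-.5+80,(u[1]+.5)/6-.5+170)
# top corners: headside (240,108),(280,133); tail (122,405),(78,375)
for a,b in zip([q[2],q[3],q[0],q[1]],[(240,108),(280,133),(122,405),(78,375)]): print(tri([ray('wrist',a,s),ray('top',t(b))]))
d=np.load('pics/w7.npz')['d']
for u,v in[(338,130),(335,160),(330,200)]:
    o,r=ray('wrist',(u,v),s);print(o+r*d[v,u])
E
```

```text
[[0.4824 0.3923 0.044 ]
 [0.491  0.4109 0.044 ]
 [0.5942 0.3595 0.044 ]
 [0.5846 0.3414 0.044 ]] [0.5381 0.376  0.044 ]
-26.454634135957257 0.11475401303655652 0.020460644153452643 0.02052383759374539
(array([0.5982, 0.3588, 0.0346]), [np.float64(0.0009711079715821771), np.float64(0.0009711079715819576)])
(array([0.5871, 0.3409, 0.0388]), [np.float64(1.1809905536664455e-05), np.float64(1.1809905536594314e-05)])
(array([0.4823, 0.3918, 0.048 ]), [np.float64(0.0002023715029713453), np.float64(0.00020237150297146815)])
(array([0.4929, 0.4118, 0.0398]), [np.float64(0.00144864647962129), np.float64(0.0014486464796214093)])
[0.5006 0.3956 0.0456]
[0.52   0.3856 0.0456]
[0.5475 0.3707 0.0449]
```

Call:
{"name": "play_rows", "arguments": {"targets": [[0,0,-0.016,0.001,0.025,-0.02,0.5],[0,0,-0.016,0.001,0.024,-0.03,0.5],[0,0,0,0,0,-0.02,0.5],[0,0,0,0,0,0,0.5]], "grip_force": 45}}

```text
t: 13.42
eef_pos: [0.5423, 0.3757, 0.0705]
ee_rot: [-3.141, 0.005, 2.68]
force: [-0.5, 0.4, -0.7]
width: 0.0436
```

```bash
python3 - <<'E'
from h import *
import pickle
np.set_printoptions(precision=4,suppress=True)
s=get_state();print(s['eef_pos'],s['ee_rot'],s['q'][5])
save('wrist','w8');pickle.dump(s,open('pics/w8.pkl','wb'))
E
```

```text
[0.5423 0.3757 0.0705] [-3.141   0.0048  2.6803] -2.9395712899553463
```

View pics/w8.png

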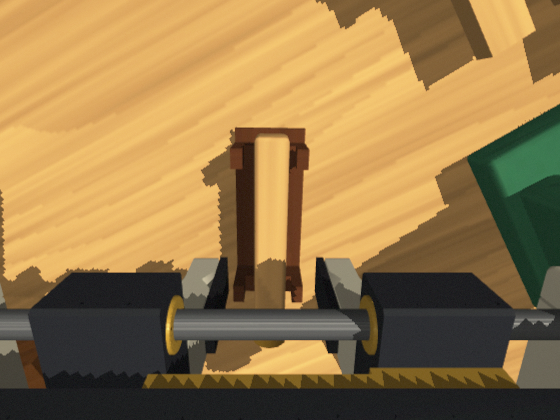

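The handle lies parallel to and centred between the jaws (columns 255–289, centre 271). Descending.

Call:
{"name": "play_rows", "arguments": {"targets": [[0,0,0,-0.0035,0,-0.01,0.5],[0,0,0,0,0,-0.025,0.5],[0,0,0,0,0,-0.015,0.5],[0,0,0,0,0,0,0.5]]}}

```text
t: 13.98
eef_pos: [0.541, 0.3765, 0.0246]
ee_rot: [3.134, 0.008, 2.681]
force: [0.1, -0.1, 0.7]
width: 0.0439
```

Call:
{"name": "play_rows", "arguments": {"targets": [[-0.003,0.009,-0.004,-0.002,-0.001,-0.006,0.5],[0,0,0,0,0,-0.006,0.5],[0,0,0,0,0,0,0.5]]}}

```text
t: 14.35
eef_pos: [0.5397, 0.3762, 0.0136]
ee_rot: [3.139, 0.001, 2.677]
force: [-0.1, 0.1, 0.9]
width: 0.0435
```

Call:
{"name": "play_rows", "arguments": {"targets": [[0,0,0,0,0,-0.002,0.15],[0,0,0,0,0,0,0.15],[0,0,0,0,0,0,0.15],[0,0,0,0,0,0,0.15],[0,0,0,0,0,0,0.15]]}}

```text
t: 14.98
eef_pos: [0.54, 0.3765, 0.012]
ee_rot: [3.138, 0.001, 2.677]
force: [-0.1, 0.4, 0.2]
width: 0.0198
```

Call:
{"name": "play_rows", "arguments": {"targets": [[0,0,0,0,0,0.02,0.15],[0,0,0,0,0,0.03,0.15],[0,0,0,0,0,0.05,0.15],[0,0,0,0,-0.01,0.04,0.15],[0,0,0.1,0,-0.03,0.01,0.15],[0,0,0.15,0.002,-0.05,0,0.15],[0,0,0.15,0.002,-0.05,0,0.15],[0,0,0.15,0.002,-0.05,0,0.15],[0,0,0.15,0.002,-0.05,0,0.15],[0,0,0.15,0.002,-0.05,0,0.15],[0,0,0.15,0.002,-0.05,0,0.15],[0,0,0.15,0.002,-0.05,0,0.15]]}}

```text
t: 16.48
eef_pos: [0.5498, -0.0234, 0.165]
ee_rot: [3.141, 0.002, -2.414]
force: [1.4, 0.4, -1.2]
width: 0.0198
```

Call:
{"name": "play_rows", "arguments": {"targets": [[0,0,0.15,0.003,-0.03,0,0.15],[0,0,0.15,0.003,-0.03,0,0.15],[0,0,0.15,0.003,-0.03,0,0.15],[0,0,0.15,0.003,-0.03,0,0.15],[0,0,0.14,0.003,-0.03,-0.01,0.15],[0,0,0.05,0.002,-0.01,-0.02,0.15],[0,0,0,0,0,-0.02,0.15],[0,0,0,0,0,0,0.15]]}}

```text
t: 17.48
eef_pos: [0.5643, -0.1928, 0.1133]
ee_rot: [3.139, 0.002, -1.601]
force: [-0.6, -0.3, -1.7]
width: 0.0199
```

```bash
python3 - <<'E'
from h import *
import pickle
np.set_printoptions(precision=4,suppress=True)
s=get_state();print(s['eef_pos'],s['ee_rot'])
save('wrist','w9');pickle.dump(s,open('pics/w9.pkl','wb'))
t,_=save('top','t9');u,_=save('scene','s9')
cv2.imwrite('pics/c9.png',cv2.resize(u[130:290,180:400],None,fx=3.5,fy=3.5,interpolation=cv2.INTER_CUBIC))
E
```

```text
[ 0.5643 -0.1928  0.1133] [ 3.1391  0.0024 -1.6011]
```

View pics/w9.png

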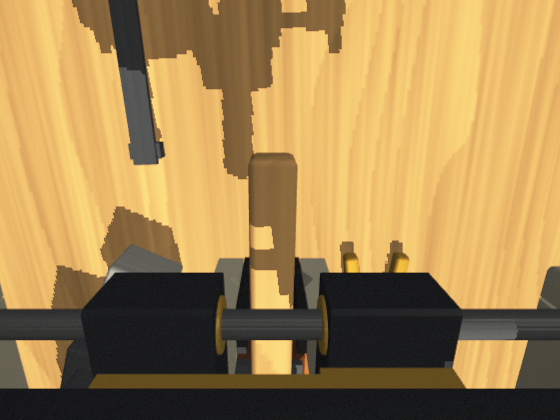

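View pics/c9.png

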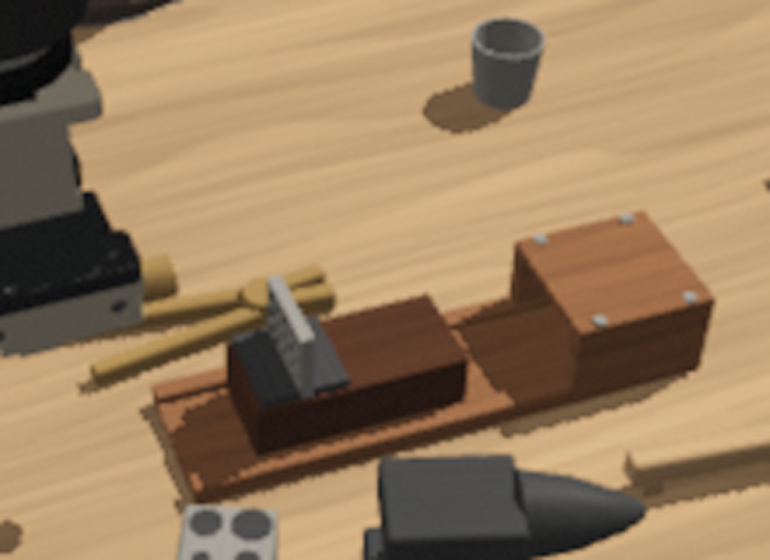

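Call:
{"name": "play_rows", "arguments": {"targets": [[0,0,-0.017,0.002,0,-0.03,0.15],[0,0,0,0,0,-0.035,0.15],[0,0,0,0,0,-0.02,0.15],[0,0,0,0,0,0,0.15]]}}

```text
t: 18.12
eef_pos: [0.5724, -0.1918, 0.0344]
ee_rot: [-3.13, 0.001, -1.615]
force: [-0.4, -0.0, -0.4]
width: 0.0197
```

Call:
{"name": "play_rows", "arguments": {"targets": [[0,0.01,0,-0.006,0,-0.008,0.15],[0,0,0,0,0,-0.008,0.15],[0,0,0,0,0,0,0.15]]}}

```text
t: 18.5
eef_pos: [0.5681, -0.1916, 0.0207]
ee_rot: [-3.136, 0.001, -1.614]
force: [-0.9, -1.0, -1.5]
width: 0.0193
```

```bash
python3 - <<'E'
from h import *
import pickle
np.set_printoptions(precision=4,suppress=True)
s=get_state();print(s['eef_pos'],s['ee_rot'],s['force'])
t,_=save('top','t10');u,_=save('scene','s10')
cv2.imwrite('pics/c10.png',np.vstack([cv2.resize(t[160:230,175:375],None,fx=3.5,fy=3.5,interpolation=cv2.INTER_CUBIC),cv2.resize(u[180:280,180:380],None,fx=3.5,fy=3.5,interpolation=cv2.INTER_CUBIC)]))
E
```

```text
[ 0.5681 -0.1916  0.0207] [-3.1359  0.0006 -1.6142] [-0.8939 -1.0318 -1.4959]
```

View pics/c10.png

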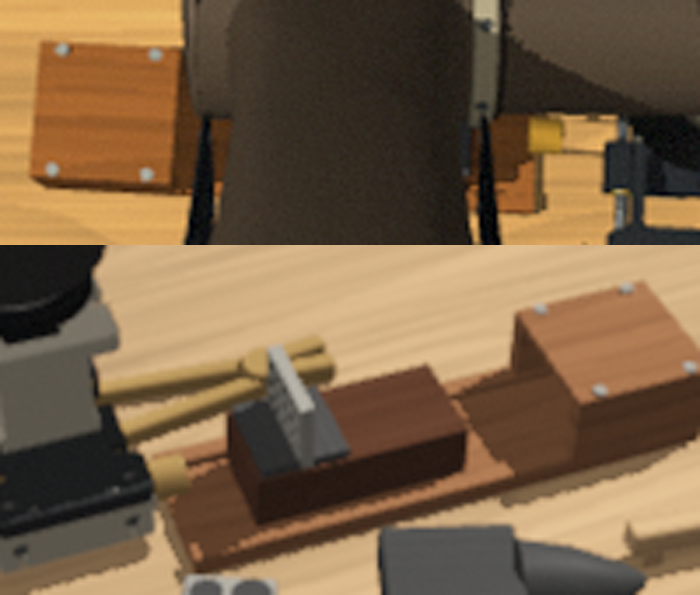

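Call:
{"name": "play_rows", "arguments": {"targets": [[0,0.006,-0.004,-0.002,0,-0.004,0.15],[0,0,0,0,0.01,-0.001,0.15],[0,0,0,0.0005,0.01,0,0.15],[0,0,0,0,0,0,0.15]]}}

```text
t: 19.1
eef_pos: [0.5673, -0.1702, 0.0164]
ee_rot: [-3.141, 0.0, -1.618]
force: [0.0, 0.2, -1.5]
width: 0.0196
```

Call:
{"name": "play_rows", "arguments": {"targets": [[0,0,0,0.0002,0.006,0,0.15],[0,0,0,0.0003,0.006,0,0.15],[0,0,0,0.0003,0.006,0,0.15],[0,0,0,0.0003,0.006,0,0.15]]}}

```text
t: 19.6
eef_pos: [0.5684, -0.1451, 0.0166]
ee_rot: [-3.141, -0.0, -1.618]
force: [0.2, -2.1, -1.3]
width: 0.0199
```

Call:
{"name": "play_rows", "arguments": {"targets": [[0,0,0,0.0003,0.006,0,0.15],[0,0,0,0.0003,0.006,0,0.15],[0,0,0,0,0,0,0.15]]}}

```text
t: 19.98
eef_pos: [0.569, -0.1319, 0.0166]
ee_rot: [-3.141, -0.0, -1.618]
force: [-0.5, -0.3, -1.4]
width: 0.0197
```

Call:
{"name": "play_rows", "arguments": {"targets": [[0,0,0,-0.0004,-0.01,0,0.15],[0,0,0,-0.0004,-0.01,0,0.15],[0,0,0,0,0,0,0.15]]}}

```text
t: 20.35
eef_pos: [0.5684, -0.1532, 0.0166]
ee_rot: [-3.14, 0.0, -1.618]
force: [0.0, 0.5, -1.6]
width: 0.0194
```

```bash
python3 - <<'E'
from h import *
np.set_printoptions(precision=4,suppress=True)
s=get_state();print(s['eef_pos'],s['ee_rot'],s['force'])
u,_=save('scene','s11')
cv2.imwrite('pics/c11.png',cv2.resize(u[180:280,180:380],None,fx=3.5,fy=3.5,interpolation=cv2.INTER_CUBIC))
E
```

```text
[ 0.5684 -0.1532  0.0166] [-3.1403  0.     -1.6179] [ 0.0064  0.4821 -1.5837]
```

View pics/c11.png

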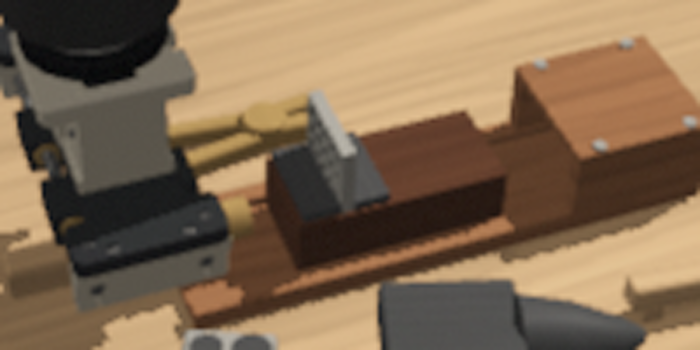

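Call:
{"name": "play_rows", "arguments": {"targets": [[0,0,0,0.0004,0.009,0,0.15],[0,0,0,0.0004,0.008,0,0.15],[0,0,0,0.0003,0.006,0,0.15],[0,0,0,0.0003,0.006,0,0.15],[0,0,0,0.0003,0.006,0,0.15],[0,0,0,0.0003,0.006,0,0.15],[0,0,0,0,0,0,0.15]]}}

```text
t: 21.28
eef_pos: [0.5703, -0.1088, 0.0166]
ee_rot: [-3.141, -0.0, -1.617]
force: [-0.8, -0.2, -1.6]
width: 0.0201
```

Call:
{"name": "play_rows", "arguments": {"targets": [[0,0,0,-0.0004,-0.01,0,0.15],[0,0,0,-0.0004,-0.01,0,0.15],[0,0,0,0,0,0,0.15]]}}

```text
t: 21.65
eef_pos: [0.5696, -0.1302, 0.0166]
ee_rot: [-3.14, -0.0, -1.617]
force: [1.2, 0.4, -2.4]
width: 0.0197
```

Call:
{"name": "play_rows", "arguments": {"targets": [[0,0,0,0.0004,0.009,0,0.15],[0,0,0,0.0004,0.008,0,0.15],[0,0,0,0.0003,0.006,0,0.15],[0,0,0,0.0003,0.006,0,0.15],[0,0,0,0.0003,0.006,0,0.15],[0,0,0,0.0003,0.004,0,0.15],[0,0,0,0,0,0,0.15]]}}

```text
t: 22.52
eef_pos: [0.5714, -0.0885, 0.0166]
ee_rot: [-3.141, -0.001, -1.617]
force: [-0.2, -1.1, -2.0]
width: 0.0197
```

Call:
{"name": "play_rows", "arguments": {"targets": [[0,0,0,-0.0004,-0.01,0,0.15],[0,0,0,-0.0004,-0.01,0,0.15],[0,0,0,0,0,0,0.15]]}}

```text
t: 22.9
eef_pos: [0.5707, -0.11, 0.0166]
ee_rot: [-3.14, -0.0, -1.617]
force: [0.2, 0.4, -1.1]
width: 0.0197
```

```bash
python3 - <<'E'
from h import *
np.set_printoptions(precision=4,suppress=True)
s=get_state();print(s['eef_pos'],s['ee_rot'],s['force'])
u,_=save('scene','s12')
cv2.imwrite('pics/c12.png',cv2.resize(u[180:280,180:380],None,fx=3.5,fy=3.5,interpolation=cv2.INTER_CUBIC))
E
```

```text
[ 0.5707 -0.11    0.0166] [-3.1404 -0.0001 -1.6174] [ 0.1543  0.3506 -1.0773]
```

View pics/c12.png

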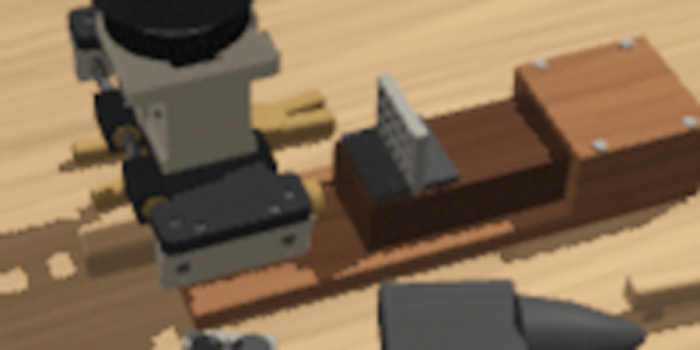

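Call:
{"name": "play_rows", "arguments": {"targets": [[0,0,0,0.0004,0.009,0,0.15],[0,0,0,0.0004,0.009,0,0.15],[0,0,0,0.0002,0.003,0,0.15],[0,0,0,0.0002,0.003,0,0.15],[0,0,0,0.0002,0.003,0,0.15],[0,0,0,0.0002,0.003,0,0.15]]}}

```text
t: 23.7
eef_pos: [0.5722, -0.0778, 0.0166]
ee_rot: [-3.141, -0.001, -1.617]
force: [-0.4, -2.8, -2.2]
width: 0.0196
```

Call:
{"name": "play_rows", "arguments": {"targets": [[0,0,0,0.0002,0.003,0,0.15],[0,0,0,0.0002,0.003,0,0.15]]}}

```text
t: 23.95
eef_pos: [0.5725, -0.0717, 0.0166]
ee_rot: [-3.141, -0.001, -1.617]
force: [-0.7, -2.1, -1.2]
width: 0.0197
```

Call:
{"name": "play_rows", "arguments": {"targets": [[0,0,0,-0.0003,-0.008,0,0.15],[0,0,0,-0.0003,-0.008,0,0.15],[0,0,0,0.0003,0.007,0,0.15],[0,0,0,0.0003,0.006,0,0.15],[0,0,0,0.0002,0.003,0,0.15],[0,0,0,0.0002,0.003,0,0.15],[0,0,0,0.0002,0.003,0,0.15]]}}

```text
t: 24.82
eef_pos: [0.5732, -0.0653, 0.0166]
ee_rot: [-3.141, -0.001, -1.617]
force: [-0.7, -1.8, -0.9]
width: 0.0194
```

Call:
{"name": "play_rows", "arguments": {"targets": [[0,0,0,0.0002,0.003,0,0.15],[0,0,0,0.0002,0.003,0,0.15]]}}

```text
t: 25.08
eef_pos: [0.5725, -0.0633, 0.0169]
ee_rot: [3.139, -0.006, -1.616]
force: [2.8, -29.6, -0.9]
width: 0.0197
```

Force jumped to 30 N with no further advance: stop reached. Draw back, then one confirming light tap.

Call:
{"name": "play_rows", "arguments": {"targets": [[0,0,0,-0.0003,-0.008,0,0.15],[0,0,0,-0.0003,-0.008,0,0.15],[0,0,0,0,0,0,0.15]]}}

```text
t: 25.45
eef_pos: [0.572, -0.0798, 0.0169]
ee_rot: [3.14, -0.006, -1.617]
force: [0.7, 0.1, -1.2]
width: 0.0201
```

```bash
python3 - <<'E'
from h import *
np.set_printoptions(precision=4,suppress=True)
s=get_state();print(s['eef_pos'],s['ee_rot'],s['force'])
u,_=save('scene','s13');save('wrist','w13')
cv2.imwrite('pics/c13.png',cv2.resize(u[160:280,180:400],None,fx=3.5,fy=3.5,interpolation=cv2.INTER_CUBIC))
E
```

```text
[ 0.572  -0.0798  0.0169] [ 3.1399 -0.0057 -1.617 ] [ 0.7489  0.1127 -1.1745]
```

View pics/c13.png

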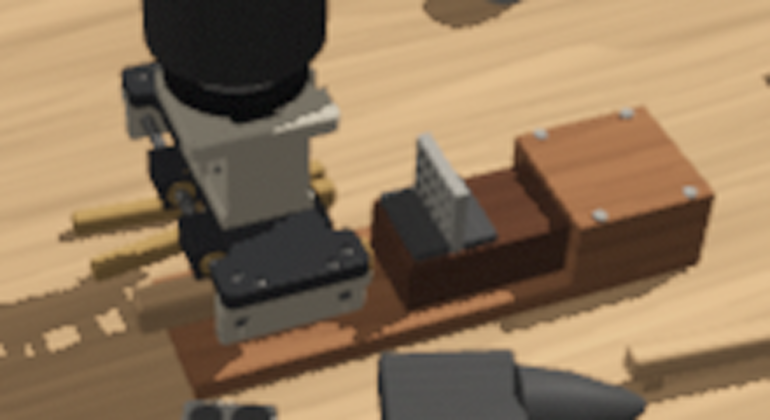

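Call:
{"name": "play_rows", "arguments": {"targets": [[0,0,0,0.0004,0.006,0,0.15],[0,0,0,0.0004,0.005,0,0.15],[0,0,0,0.0001,0.002,0,0.15],[0,0,0,0.0001,0.002,0,0.15],[0,0,0,0.0001,0.0015,0,0.15]]}}

```text
t: 26.18
eef_pos: [0.573, -0.0636, 0.0172]
ee_rot: [3.139, -0.009, -1.615]
force: [2.6, -14.1, -1.8]
width: 0.0199
```

Call:
{"name": "play_rows", "arguments": {"targets": [[0,0,0,0,0.0015,0,0.15]]}}

```text
t: 26.3
eef_pos: [0.573, -0.0637, 0.0173]
ee_rot: [3.138, -0.011, -1.615]
force: [2.3, -11.0, -2.1]
width: 0.0194
```

Call:
{"name": "play_rows", "arguments": {"targets": [[0,0,0,-0.0005,-0.012,0,0.15],[0,0,0,-0.0005,-0.012,0,0.15],[0,0,0,0,-0.005,0.02,0.15],[0,0,0,0,0,0.04,0.15],[0,0,0,0,0,0.05,0.15],[0,0,0,0,0.01,0.03,0.15],[0,0,-0.12,0,0.03,0.005,0.15],[0,0,-0.15,0,0.04,0,0.15],[0,0,-0.15,0,0.04,0,0.15],[0,0,-0.15,-0.003,0.04,0,0.15],[0,0,-0.15,-0.003,0.04,0,0.15],[0,0,-0.15,-0.003,0.04,0,0.15]]}}

```text
t: 27.8
eef_pos: [0.5601, 0.1455, 0.1669]
ee_rot: [3.135, -0.006, -2.52]
force: [0.9, -0.1, -1.4]
width: 0.0198
```

Call:
{"name": "play_rows", "arguments": {"targets": [[0,0,-0.135,-0.003,0.028,0,0.15],[0,0,-0.135,-0.003,0.028,0,0.15],[0,0,-0.135,-0.003,0.028,0,0.15],[0,0,-0.135,-0.003,0.028,0,0.15],[0,0,-0.135,-0.003,0.028,0,0.15],[0,0,-0.135,-0.003,0.028,-0.01,0.15],[0,0,-0.12,-0.002,0.02,-0.02,0.15],[0,0,0,0,0,-0.02,0.15],[0,0,0,0,0,0,0.15]]}}

```text
t: 28.92
eef_pos: [0.539, 0.3391, 0.1146]
ee_rot: [3.133, -0.009, 2.8]
force: [-0.1, 0.4, -0.9]
width: 0.02
```

Call:
{"name": "play_rows", "arguments": {"targets": [[-0.006,-0.002,-0.063,0.0005,0.019,-0.01,0.15],[-0.006,-0.002,-0.06,0.0005,0.018,-0.02,0.15],[0,0,0,0,0,-0.01,0.15],[0,0,0,0,0,0,0.15]]}}

```text
t: 29.42
eef_pos: [0.5425, 0.3758, 0.0774]
ee_rot: [3.139, 0.001, 2.674]
force: [0.4, -0.1, -0.7]
width: 0.0193
```

```bash
python3 - <<'E'
from h import *
import pickle
np.set_printoptions(precision=4,suppress=True)
s=get_state();print(s['eef_pos'],s['ee_rot'],s['q'][5],s['t'])
save('wrist','w14');pickle.dump(s,open('pics/w14.pkl','wb'))
E
```

```text
[0.5425 0.3758 0.0774] [3.1389 0.0009 2.6743] -2.9393567627078605 29.425
```

View pics/w14.png

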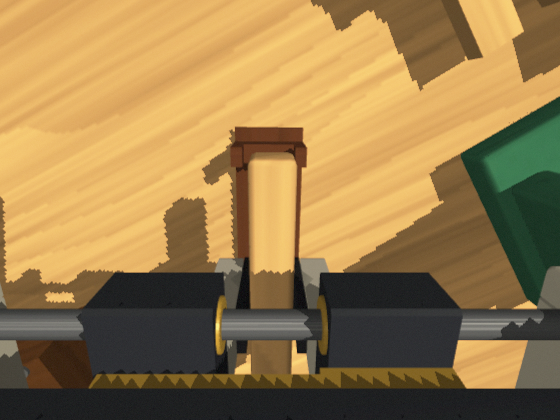

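Tail edge at row 153 as before the taps (row 154), so no slip in the grip; handle is between the cheeks. Lowering.

Call:
{"name": "play_rows", "arguments": {"targets": [[0,0,0.002,-0.0025,0.0005,-0.015,0.15],[0,0,0,-0.001,0,-0.02,0.15],[0,0,0,0,0,-0.008,0.15],[0,0,0,0,0,0,0.15]]}}

```text
t: 29.98
eef_pos: [0.5399, 0.3756, 0.0351]
ee_rot: [3.135, 0.002, 2.676]
force: [0.2, 0.5, -0.9]
width: 0.0196
```

Call:
{"name": "play_rows", "arguments": {"targets": [[-0.003,0.001,0,0,0.0005,-0.01,0.15],[0,0,0,0,0,-0.006,0.15],[0,0,0,0,0,0,0.15]]}}

```text
t: 30.35
eef_pos: [0.5404, 0.3766, 0.019]
ee_rot: [3.137, 0.003, 2.677]
force: [0.0, 0.0, -1.4]
width: 0.0198
```

Call:
{"name": "play_rows", "arguments": {"targets": [[0,0,0,-0.0004,0,-0.004,0.15],[0,0,0,0,0,-0.002,0.15],[0,0,0,0,0,0,0.15]]}}

```text
t: 30.72
eef_pos: [0.5402, 0.3768, 0.013]
ee_rot: [3.136, 0.003, 2.677]
force: [-1.0, -0.3, -1.6]
width: 0.0196
```

Call:
{"name": "play_rows", "arguments": {"targets": [[0,0,0,0,0,-0.0015,0.15],[0,0,0,0,0,0,0.15]]}}

```text
t: 30.98
eef_pos: [0.5405, 0.3771, 0.0121]
ee_rot: [3.135, 0.003, 2.677]
force: [0.3, 0.4, -1.3]
width: 0.02
```

Call:
{"name": "play_rows", "arguments": {"targets": [[0,0,0,0,0,0,0.3],[0,0,0,0,0,0,0.45],[0,0,0,0,0,0,0.5],[0,0,0,0,0,0,0.5],[0,0,0,0,0,0.02,0.5],[0,0,0,0,0,0.03,0.5],[0,0,0,0,0,0.05,0.5],[0,0,0.1,-0.03,-0.03,0.04,0.5],[0,0,0.1,-0.03,-0.04,0.02,0.5],[0,0,0.1,-0.02,-0.05,0.01,0.5],[0,0,0.1,0,-0.05,0,0.5],[0,0,0,0,0,0,0.5]]}}

```text
t: 32.48
eef_pos: [0.4576, 0.2024, 0.1869]
ee_rot: [3.135, 0.008, 3.092]
force: [0.7, 0.8, 0.1]
width: 0.0436
```

```bash
python3 - <<'E'
from h import *
s=get_state();print(s['eef_pos'],s['force'],s['t'])
t,_=save('top','t15');u,_=save('scene','s15')
cv2.imwrite('pics/c15.png',cv2.resize(u[110:290,190:450],None,fx=3,fy=3,interpolation=cv2.INTER_CUBIC))
E
```

```text
[0.45759961 0.20244166 0.18694411] [0.70418261 0.78886003 0.12026765] 32.475
```

View pics/t15.png

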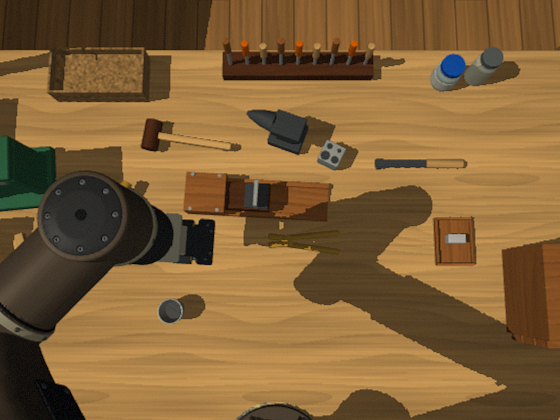

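View pics/c15.png

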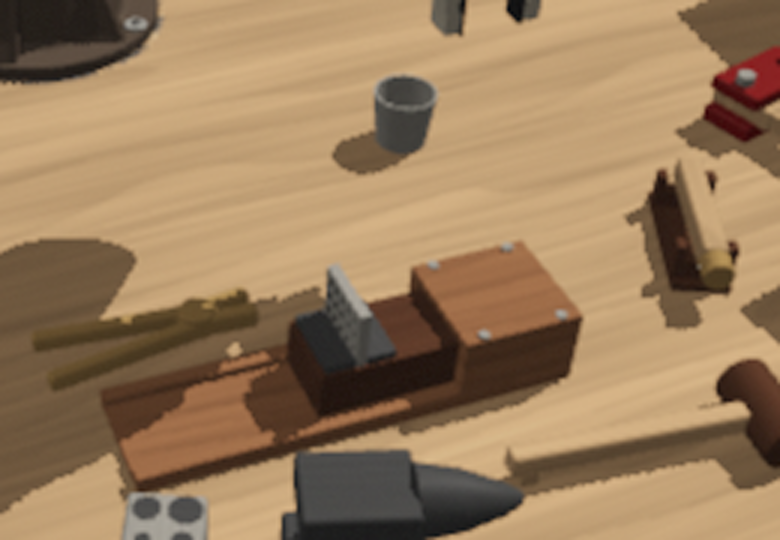

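```bash
python3 -c "
from station import *
print(job_done())"
```

```text
the job is handed in; nothing more can be done
None
```

I handed the job in at about 32.5 s of the 72 s allowed. The silver ingot is in the tray, the holder is against its stop, and the tapper is back on its rest.

**Ingot:** The first grasp closed above it on air. Both cameras' depth showed the real fingertips about 15 mm above the reported TCP, not 11 mm ahead as the text says. I corrected for that and gripped it at 20 mm width. It lies flat in the tray near (0.48, -0.41).

**Taps:** I made five taps, drawing the tapper clear each time. The holder stopped on the fifth, at about 30 N. A sixth, lighter tap (11–14 N) ended at the same place within 0.5 mm. The nose is at about track x = 88 mm, inside the given 75–105 mm range. In the pictures before and after the last tap the holder had not moved.

**Tapper:** It did not slip in the grip. It went back at the height it was picked up from, and the final scene view shows it in the same place on its rest as at the start.

**Final checks:** The gripper never touched the holder. In the final views the tongs, anvil, cup, doming block, file and mallet are where they started, judged by eye. The one measurement that disagreed was the tapper's angle on its rest: -28.1° from the top camera and -26.5° from the wrist. I used about -26.5°, and the grasp lined up.

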